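# Nest the drained sauce pans with fanned handles

### The job

The two smaller sauce pans have drained on their sloping stands: put the middle-sized pan into the large one, then the small pan into the middle-sized one, each lowered in (not dropped) until it sits level on the floor of the pan below. Fan the handles: each pan's handle should be turned about an eighth of a turn (45 degrees) clockwise, seen from above, from the handle of the pan it sits in. Leave the large pan where it stands, do not disturb the yellow bottle, the dip tub or the salt dredger, and let go of everything.

Things in the scene. Friction and masses are not known exactly. Their poses are not given: they have to be found in the camera images.
- large_pan_center (a point): large saucepan: open tapered steel bowl, 116 mm across the rim, 100 mm across the base, 60 mm high, wall 3, floor 4 mm, about 500 g. It stands level on the worktop; its handle points between towards the robot and to its right. Point on its axis, 30 mm above its underside (half-way up); z = the axis, up out of the open top; x = from the axis along the handle.
- large_pan_grip (a point): middle of the large pan's straight black handle: 105 mm from the axis, 62 mm above the pan's underside. The handle is 18 mm wide, 20 mm deep (from 8 mm below to 12 mm above the rim's level), flat-sided, parallel to the rim, from 68 to 142 mm from the axis; a thin strap joins it to the rim. x along the handle outwards, z along the pan's axis.
- middle_pan_center (a point): middle-sized saucepan: open tapered steel bowl, 98 mm across the rim, 80 mm across the base, 68 mm high, wall 3, floor 4 mm, about 200 g. It starts on a sloping stand, tipped 30 degrees, open top and handle to the robot's left, handle downhill. Point on its axis, 34 mm above its underside (half-way up); z = the axis, up out of the open top; x = from the axis along the handle.
- middle_pan_grip (a point): middle of the middle pan's straight black handle: 94 mm from the axis, 70 mm above the pan's underside. The handle is 18 mm wide, 20 mm deep (from 8 mm below to 12 mm above the rim's level), flat-sided, parallel to the rim, from 60 to 128 mm from the axis; a thin strap joins it to the rim. x along the handle outwards, z along the pan's axis.
- small_pan_center (a point): small saucepan: open tapered steel bowl, 80 mm across the rim, 62 mm across the base, 76 mm high, wall 3, floor 4 mm, about 160 g. It starts on a sloping stand, tipped 30 degrees, open top and handle to the robot's left, handle downhill. Point on its axis, 38 mm above its underside (half-way up); z = the axis, up out of the open top; x = from the axis along the handle.
- small_pan_grip (a point): middle of the small pan's straight black handle: 89 mm from the axis, 78 mm above the pan's underside. The handle is 18 mm wide, 20 mm deep (from 8 mm below to 12 mm above the rim's level), flat-sided, parallel to the rim, from 58 to 120 mm from the axis; a thin strap joins it to the rim. x along the handle outwards, z along the pan's axis.
- middle_pan: the middle pan again; origin at the centre of its underside, axes as at middle_pan_center. Nested, its floor rests on the large pan's floor: its underside is 4 mm above the large pan's underside, with about 7 mm of play all round. With one handle right over the other the handles foul and it cannot go down; turned 45 degrees they pass freely.
- small_pan: the small pan again; origin at the centre of its underside, axes as at small_pan_center. Nested, its floor rests on the middle pan's floor: its underside is 4 mm above the middle pan's underside, with about 6 mm of play all round. With one handle right over the other the handles foul and it cannot go down; turned 45 degrees they pass freely.
- stand_a: fixed sloping wire stand holding the middle pan: 95 mm deep, 86 wide, 75 high at the top end; its wires rise 30 degrees towards its own +x (roughly the robot's right). Two posts at the low end, 44 mm apart, 25 mm out of the slope, hold the pan's wall. Origin under its middle, on the worktop. Lift the pan off along the pan's own z, 30 mm or more.
- stand_b: fixed sloping wire stand holding the small pan: 95 mm deep, 86 wide, 75 high at the top end; its wires rise 30 degrees towards its own +x (roughly the robot's right). Two posts at the low end, 44 mm apart, 25 mm out of the slope, hold the pan's wall. Origin under its middle, on the worktop. Lift the pan off along the pan's own z, 30 mm or more.
- sauce_yellow: bystander: yellow squeeze bottle, 63 mm across, 226 mm high, standing loose at the back right (behind it, along the whole back, cabinets with glass doors overhang the worktop from about 0.30 m up and 0.70 m ahead of the robot: keep the arm clear); origin at the centre of its underside.
- dip_tub: bystander: loose lidded dip tub with yellow side, 66 x 73 x 37 mm, on the worktop left of the stands; origin at its underside.
- dredger: bystander: loose white salt dredger, 68 mm across, 115 mm high, to the right of the large pan; origin at the centre of its underside.
Not all that is in view belongs to the job. Leave any red look-alike of the part that bears large_pan_center alone.

How it is judged:
By the outcome, as a careful person would: the job done as asked, in the order asked, and still so for the second after the job is handed in, with the robot touching nothing.
It also fails if it takes over 70 s, if anything falls off the work surface, if the arm or the gripper's body presses on something with over 40 N, if the wrist force passes 120 N, or if a joint passes its speed limit or range.

### The arm

A 6-joint arm with a two-finger parallel gripper is mounted at the origin on a cart in front of the work surface, level with it; the furniture and walls round the work are solid. World frame = base frame: x ahead of the robot, y to its left, z up, the work surface at z = 0. Lengths are in m, angles in rad, forces in N, time in s.
With the tool pointing down it reaches from about 0.35 to 0.975 m from the base axis. Payload 4.9 kg.
Tool frame: the origin (TCP) lies at the very end of the fingers, on their centre line; the grasp point (between the pads) lies 19 mm behind it; z points along the fingers, y is the direction in which the jaws open and shut (so a half turn about z gives the same grasp; the last joint's range is limited). The gripper opens to 85 mm and grips with 20 to 120 N. Pads are 22 mm wide; open, the fingers measure 114 mm over their backs; the gripper's body (76 mm by 85 mm) begins 54 mm behind the grasp point. The pads swing forward as they close: fully open they stand 13 mm farther back than shut.
Start: joints at [-1.372, 0.053, 1.613, -0, 1.476, -0.119], TCP at [0.195, -0.594, 0.231] pointing down, gripper open.
Joint ranges: [-3.01, 3.01], [-1.01, 2.22], [0.06, 2.58], [-1.02, 4.17], [0.09, 2.62], [-3.14, 3.14]. Speed limits (rad/s): [2.57, 2.57, 3.14, 3.14, 3.14, 3.14].

### API

Orientations are given as [roll, pitch, yaw] about the fixed x, y, z axes, in that order (R = Rz(yaw) Ry(pitch) Rx(roll)).
In Python, from workcell import env gives the robot as it stands. The module is installed in compiled form; this text tells all that it offers.
- The arm moves only by the shell command python3 -m handwheel 'ROWS' [FORCE]. ROWS is JSON, one flat list of numbers, 7 for each row, row after row: the shift along the world's x, y, z in m, then the turn, a rotation vector about the world's x, y, z in degrees, then the gripper's target within -1 to 1 (fully open at 1, half-way at 0, shut at -1). In form: [dx, dy, dz, rx, ry, rz, grip, dx, dy, dz, rx, ry, rz, grip, ...]. A call has 1 to 20 rows; each row shifts and turns the commanded pose from where the row before left it; what a row does not reach is not made up. A row lasts 1/8 s, in which the tool goes at most 62.5 mm and 10.7 degrees, less where a joint would pass 70% of its speed; a pose out of reach is approached as far as the arm can. A call is refused whole if a number of a shift passes 0.0625 or a number of a turn 10.7, either way. A call with a gripper value outside its range is refused whole. The fingers move at their own pace and stop on an object; FORCE is the grip in N (left out, the last holds). Time passes only in rows, so rows that do not move let the fingers close. It gives the time, the measured TCP pose, the force and the opening at its end, in the units of the state.
- env.read_state(): the state, without advancing time (a new reading comes with each control period).
- env.camera(name): name is "scene" or "top" or "wrist"; returns a dict with "pixels" (384x512x3 uint8, blue, green, red), "depth" (384x512 float32, m along the optical axis (not along the pixel's ray), 0 where there is no reading), "mtx" (3x3 intrinsics, pixels), "extrinsics" (4x4, takes a point from world to camera coordinates); the wrist camera has in their place "mount" (4x4, takes a point from camera to tool coordinates, whose origin is the TCP and whose axes are the flange's). Camera axes: x right, y down, z forward; pixel columns grow to the right and rows downward; lengths in m; the calibration is good to about 2 mm. The wrist camera is an equidistant fisheye: a pixel r from the principal point sees the ray r / f radians off the axis. A picture is of the moment at which its call begins: read the wrist's pose just before it.
- env.close_job(): hands the job in, once; it reports no verdict.
The state is a dict: "clock": time; "joints": joint angles; "qd": joint speeds; "tau": joint torques, N m; "eef_pos": TCP position; "eef_rot": TCP orientation; "force": force on the tool from outside, world axes, zero at the start; "moment": the same for the moment, N m; "grip_width": opening from 0.0 (shut) to 1.0 (fully open).
Only numpy, scipy, OpenCV 4.12 (cv2) and the standard library are available. Lean on these libraries where they do the work, as an engineer would, in place of code of your own. Each camera call takes 0.05 s, during which the arm holds its last target.

## Working session

There is one attempt and no reset: what is moved stays moved. The work goes in short steps, Python scripts to look and compute and a shell command to move; the robot and the scene stay as the last step left them, time stands still between calls to the robot, and variables do not carry over. Pictures are saved under pics/ and viewed, and the job is handed in when it is done.

```bash
mkdir -p pics; ls
python3 - <<'E'
from workcell import env
import cv2,numpy as np
print(env.read_state())
for n in ["scene","top","wrist"]:
    c=env.camera(n)
    cv2.imwrite(f"pics/{n}0.png",c["pixels"])
    np.savez(f"pics/{n}0.npz",**{k:np.array(v) for k,v in c.items()})
    print(n,c["mtx"],c.get("extrinsics",c.get("mount")))
E
```

```text
pics
{'clock': 0.0, 'joints': array([-1.37200237e+00,  5.33599694e-02,  1.61430690e+00, -2.83679049e-05,
        1.47603339e+00, -1.18983116e-01]), 'qd': array([ 0.0004093 , -0.00052453,  0.00056078, -0.00048774, -0.00182178,
       -0.0007519 ]), 'tau': array([-1.83135242e-03, -3.93679225e+01, -3.70180392e+01, -1.84492360e-04,
        7.08583262e-03,  6.77782950e-06]), 'eef_pos': array([ 0.19516062, -0.59307605,  0.23005341]), 'eef_rot': array([-3.13949660e+00, -2.22142953e-04,  3.17779554e-01]), 'force': array([-0.15300332, -0.1278665 , -0.70797813]), 'moment': array([ 0.04723629,  0.03515477, -0.01325486]), 'grip_width': 1.003639333288539}
scene [[455.82137181   0.         259.56898531]
 [  0.         455.82137181 185.95893996]
 [  0.           0.           1.        ]] [[-0.74787693 -0.66365101  0.01573029  0.39269942]
 [-0.35793283  0.38317622 -0.85150459  0.28752146]
 [ 0.55907441 -0.64245103 -0.52411114  1.25266553]
 [ 0.          0.          0.          1.        ]]
top [[467.76784218   0.         254.17834358]
 [  0.         467.76784218 197.64845799]
 [  0.           0.           1.        ]] [[ 0.13737547 -0.9904886  -0.00776607 -0.16274751]
 [-0.78814865 -0.10455634 -0.6065391   0.49083872]
 [ 0.59995807  0.08944441 -0.79501573  1.68330707]
 [ 0.          0.          0.          1.        ]]
wrist [[297.31863964   0.         252.00091294]
 [  0.         297.31863964 191.44121066]
 [  0.           0.           1.        ]] [[ 6.02845135e-04 -9.59352917e-01 -2.82208465e-01  7.10589891e-02]
 [ 9.99999609e-01  7.60749356e-04 -4.49958910e-04 -7.11424878e-04]
 [ 6.46359301e-04 -2.82208084e-01  9.59353001e-01 -1.42591695e-01]
 [ 0.00000000e+00  0.00000000e+00  0.00000000e+00  1.00000000e+00]]
```

View pics/scene0.png

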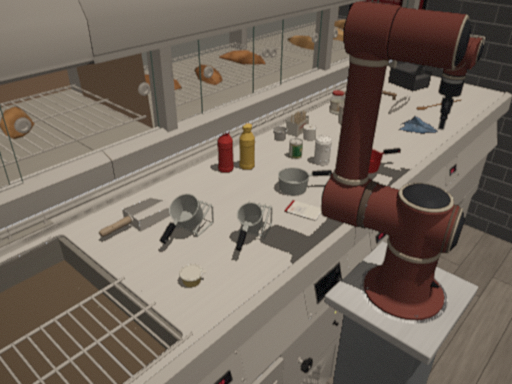

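View pics/top0.png

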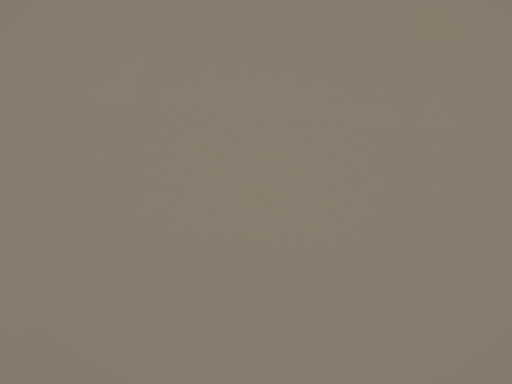

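View pics/wrist0.png

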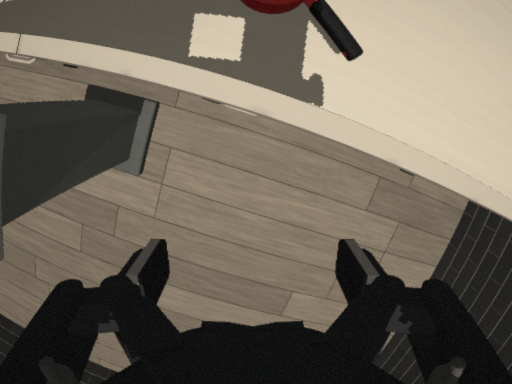

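The scene view shows the large grey pan at about (293,181), two tilted pans on stands at about (185,212) and (250,217), and the red look-alike pan near (372,160). The top camera is blocked (plain grey), and the wrist camera sees mostly floor. Next I'll zoom in and use the depth.

```bash
cat > h.py <<'E'
import numpy as np, cv2
from scipy.spatial.transform import Rotation as Ro
def world(d):
    K=d["mtx"];E=d["extrinsics"];Z=d["depth"]
    v,u=np.mgrid[:384,:512]
    P=np.stack([(u-K[0,2])/K[0,0]*Z,(v-K[1,2])/K[1,1]*Z,Z],-1)
    return (P-E[:3,3])@E[:3,:3]
def Rtool(rot): return Ro.from_euler('xyz',rot).as_matrix()
def wworld(d,pos,rot):
    K=d["mtx"];M=d["mount"];Z=d["depth"]
    v,u=np.mgrid[:384,:512]
    x=(u-K[0,2])/K[0,0];y=(v-K[1,2])/K[1,1];th=np.hypot(x,y)
    s=np.where(th>1e-6,np.tan(th)/np.maximum(th,1e-9),1)
    P=np.stack([x*s*Z,y*s*Z,Z],-1)
    P=P@M[:3,:3].T+M[:3,3]
    return P@Rtool(rot).T+pos
E
python3 - <<'E'
from h import *
d=np.load("pics/scene0.npz");W=world(d)
print("cam",-d["extrinsics"][:3,:3].T@d["extrinsics"][:3,3])
t=np.load("pics/top0.npz");print("topcam",-t["extrinsics"][:3,:3].T@t["extrinsics"][:3,3],t["depth"].min(),t["depth"].max())
im=d["pixels"][130:300,90:410]
cv2.imwrite("pics/zoom0.png",cv2.resize(im,None,fx=2.5,fy=2.5,interpolation=cv2.INTER_CUBIC))
for n,(u,v) in dict(tab=(220,260),large=(293,178),mid=(185,205),small=(250,212),tub=(190,275),yb=(247,150),dr=(323,150),red=(372,160)).items(): print(n,W[v,u].round(3),d["depth"][v,u])
E
```

```text
cam [-0.30372903  0.95522024  0.89518452]
topcam [-0.60070227 -0.26044166  1.63470457] 0.0 0.059083164
tab [0.455 0.254 0.005] 1.34111
large [ 0.578 -0.25   0.018] 1.7271668
mid [0.674 0.196 0.071] 1.4664277
small [0.492 0.085 0.073] 1.4349871
tub [0.444 0.378 0.037] 1.2387887
yb [ 0.764 -0.194  0.092] 1.7555274
dr [ 0.57  -0.427  0.073] 1.8072032
red [ 0.433 -0.589  0.016] 1.8645844
```

View pics/zoom0.png

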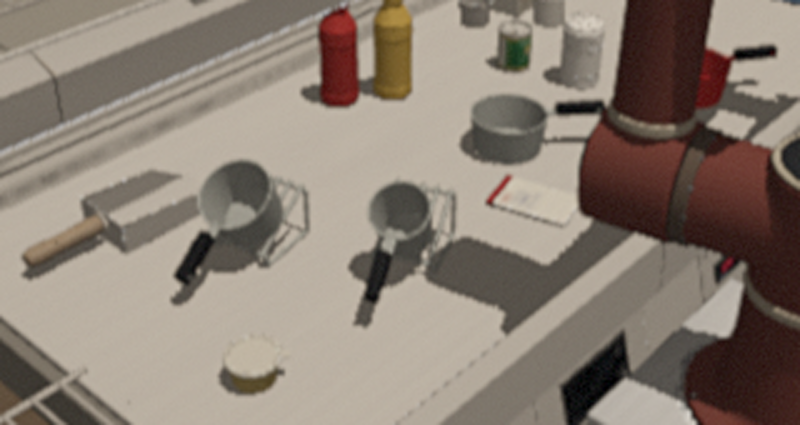

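Run:
```python
from h import *
d=np.load("pics/scene0.npz");W=world(d);im=d["pixels"].astype(int)
dark=(im.max(2)<45)
for n,(x0,y0,x1,y1) in dict(large=(310,168,336,180),mid=(158,220,182,248),small=(234,225,250,252)).items():
    m=np.zeros((384,512),bool);m[y0:y1,x0:x1]=1
    m&=dark&(d["depth"]>0)
    P=W[m];P=P[P[:,2]>0.02]
    print(n,len(P),np.median(P,0).round(3))
    c=P.mean(0);U,S,V=np.linalg.svd(P-c);ax=V[0];print(ax.round(3),((P-c)@ax).min(),((P-c)@ax).max())
# bowls: grey rim points
for n,(x0,y0,x1,y1) in dict(large=(275,165,312,196),mid=(168,192,205,228),small=(236,200,266,230),tub=(178,262,206,288)).items():
    P=W[y0:y1,x0:x1].reshape(-1,3);g=im[y0:y1,x0:x1].reshape(-1,3)
    k=(P[:,2]>0.012)&(g.max(1)<170)&(g.max(1)>50)&(P[:,2]<.2)
    P=P[k];print(n,len(P),P.min(0).round(3),P.max(0).round(3),np.median(P,0).round(3))
```

```text
large 55 [ 0.474 -0.284  0.067]
[ 0.677  0.736 -0.009] -0.03467126772000341 0.03239152371093558
mid 116 [0.609 0.318 0.062]
[ 0.151 -0.852  0.501] -0.03066451882244335 0.0302447588809795
small 110 [0.421 0.201 0.069]
[-0.348  0.769 -0.535] -0.027975406708844106 0.02819813137765106
large 673 [ 0.49  -0.27   0.012] [ 0.607 -0.149  0.067] [ 0.548 -0.211  0.041]
mid 978 [0.583 0.145 0.013] [0.753 0.306 0.129] [0.651 0.215 0.074]
small 659 [0.419 0.022 0.025] [0.504 0.182 0.125] [0.479 0.098 0.077]
tub 88 [0.421 0.353 0.012] [0.469 0.399 0.037] [0.432 0.384 0.023]
```

```bash
python3 -m handwheel '[0.015,0.038,0.025,0,0,4,1, 0.015,0.038,0.025,0,0,4,1, 0.015,0.038,0.025,0,0,4,1, 0.015,0.038,0.025,0,0,4,1, 0.015,0.039,0,0,0,4,1, 0.015,0.039,0,0,0,4,1, 0.015,0.039,0,0,0,4,1, 0.015,0.039,0,0,0,4,1, 0.015,0.039,0,0,0,4,1, 0.015,0.039,0,0,0,4,1, 0.015,0.039,0,0,0,4,1, 0.015,0.039,0,0,0,4,1, 0.015,0.039,0,0,0,4,1, 0.015,0.039,0,0,0,4,1, 0.015,0.039,0,0,0,4,1, 0.015,0.039,0,0,0,4,1, 0.015,0.039,0,0,0,4,1, 0.015,0.039,0,0,0,4,1, 0.015,0.039,0,0,0,4,1, 0.015,0.039,0,0,0,4,1]' 80
python3 - <<'E'
from workcell import env
import cv2,numpy as np
s=env.read_state();print(s["joints"],s["eef_pos"],s["eef_rot"])
c=env.camera("wrist")
s2=env.read_state();print(s2["eef_pos"])
cv2.imwrite("pics/w1.png",c["pixels"])
np.savez("pics/w1.npz",pos=s["eef_pos"],rot=s["eef_rot"],**{k:np.array(v) for k,v in c.items()})
E
```

```text
clock: 2.65
eef_pos: [0.4954, 0.1837, 0.3309]
eef_rot: [-3.141, 0.0, 1.717]
force: [0.4, -0.1, 0.5]
grip_width: 1.0
[ 2.14281560e-01 -2.18637143e-01  1.70487406e+00 -1.42422925e-04
  1.65584073e+00  6.84304273e-02] [0.49544671 0.18371654 0.33090243] [-3.14111850e+00  1.74744265e-04  1.71663544e+00]
[0.49616528 0.18724955 0.33032494]
```

View pics/w1.png

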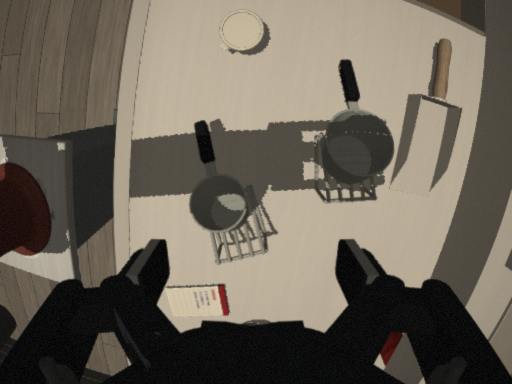

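The wrist view shows the middle pan's bowl at (355,145) with its handle at (348,80), and the small pan's bowl at (218,203) with its handle at (204,140). The tub is at (242,32) and the stands lie below the bowls. I'll measure from a settled frame.

```bash
cat >> h.py <<'E'
def snap(name,cam="wrist"):
    from workcell import env
    s=env.read_state();c=env.camera(cam)
    cv2.imwrite(f"pics/{name}.png",c["pixels"])
    d={k:np.array(v) for k,v in c.items()}
    d["pos"]=s["eef_pos"];d["rot"]=s["eef_rot"]
    np.savez(f"pics/{name}.npz",**d)
    return d
def handle(W,d,box,zmin=0.02,th=45):
    x0,y0,x1,y1=box;im=d["pixels"].astype(int)
    m=np.zeros(im.shape[:2],np.uint8);m[y0:y1,x0:x1]=((im.max(2)<th)&(d["depth"]>0)&(W[...,2]>zmin))[y0:y1,x0:x1]
    n,l,st,_=cv2.connectedComponentsWithStats(m)
    k=1+np.argmax(st[1:,4]);mm=cv2.erode((l==k).astype(np.uint8),np.ones((3,3)))>0
    P=W[mm];c=P.mean(0);V=np.linalg.svd(P-c)[2]
    t=(P-c)@V[0];
    return c,V[0],np.percentile(t,[1,99]),V,st[k],P
E
python3 - <<'E'
from h import *
d=snap("w2");W=wworld(d,d["pos"],d["rot"]);print(d["pos"],d["rot"])
print("table",[W[v,u].round(3) for u,v in((170,60),(270,50),(290,250))])
for n,b in dict(mid=(335,55,365,106),small=(192,115,220,166)).items():
    c,a,r,V,st,P=handle(W,d,b)
    if a[1]<0:a=-a;r=-r[::-1]
    print(n,c.round(4),a.round(3),r.round(4),"heading",np.degrees(np.arctan2(a[1],a[0])).round(1),"dip",np.degrees(np.arcsin(-a[2])).round(1),st, V[2].round(3), V[1].round(3))
E
```

```text
[0.49616528 0.18724955 0.33032494] [-3.14149237 -0.00325243  1.72143744]
table [array([0.342, 0.319, 0.   ]), array([0.498, 0.354, 0.002]), array([0.589, 0.025, 0.001])]
mid [0.6103 0.3153 0.0675] [-0.173  0.857 -0.486] [-0.0274  0.0332] heading 101.4 dip 29.1 [339  64  20  41 513] [-0.43   0.378  0.82 ] [0.886 0.351 0.303]
small [0.4261 0.1982 0.0721] [-0.371  0.798 -0.475] [-0.025   0.0307] heading 114.9 dip 28.4 [194 124  20  42 541] [-0.054  0.492  0.869] [ 0.927  0.348 -0.139]
```

```bash
python3 -m handwheel '[0.013,0.022,-0.023,-7.36,-1.43,0.6,0.2, 0.013,0.022,-0.023,-7.36,-1.43,0.6,0.2, 0.013,0.022,-0.023,-7.36,-1.43,0.6,0.2, 0.013,0.022,-0.023,-7.36,-1.43,0.6,0.2, 0.013,0.022,-0.023,0,0,0,0.2, 0.013,0.022,-0.023,0,0,0,0.2, 0.013,0.022,-0.023,0,0,0,0.2, 0.015,0.021,-0.024,0,0,0,0.2, 0,0,0,0,0,0,0.2, 0,0,0,0,0,0,0.2]' 80
cat >> h.py <<'E'
def toolerr(head,grasp,dip=30):
    "report tool pose vs desired grasp with tool x along handle heading(deg)"
    from workcell import env
    s=env.read_state();p=s["eef_pos"];R=Rtool(s["eef_rot"])
    a=np.radians(head);b=np.radians(dip)
    hx=np.array([np.cos(a)*np.cos(b),np.sin(a)*np.cos(b),-np.sin(b)]);pz=np.array([np.cos(a)*np.sin(b),np.sin(a)*np.sin(b),np.cos(b)])
    Rd=np.stack([hx,np.cross(-pz,hx),-pz],1)
    e=Ro.from_matrix(Rd@R.T).as_rotvec(degrees=True)
    t=np.array(grasp)-.019*pz
    print("pos",p.round(4),"rotvec to go",e.round(2),"target TCP",t.round(4),"delta",(t-p).round(4),"pz",pz.round(3))
    print("in pan axes",((t-p)@np.stack([hx,np.cross(pz,hx),pz],1)).round(4),"j",s["joints"].round(2),"F",s["force"].round(1))
E
python3 - <<'E'
from h import *
toolerr(101,(.611,.3127,.0575))
d=snap("w3");W=wworld(d,d["pos"],d["rot"])
E
```

```text
clock: 4.0
eef_pos: [0.6013, 0.3565, 0.1469]
eef_rot: [3.126, 0.524, 1.752]
force: [0.1, -0.6, 1.1]
grip_width: 0.601
pos [0.6013 0.3565 0.1469] rotvec to go [-0.14  0.77  0.17] target TCP [0.6128 0.3034 0.041 ] delta [ 0.0115 -0.0532 -0.1059] pz [-0.095  0.491  0.866]
in pan axes [ 0.0059 -0.0011 -0.1189] j [ 0.61  0.44  1.37 -0.48  1.56  0.49] F [ 0.1 -0.6  1.1]
```

View pics/w3.png

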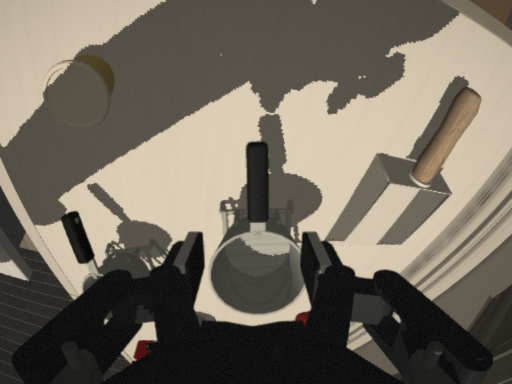

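The wrist camera now looks along the pan's axis: the handle runs vertically at (257,145)–(259,220), between the fingers, with the bowl at (257,270). I'll refine the handle position from this view.

```bash
cat >> h.py <<'E'
def hinfo(d,box,dip=30,zmin=0.02):
    W=wworld(d,d["pos"],d["rot"]);c,a,r,V,st,P=handle(W,d,box,zmin)
    if a@(Rtool(d["rot"])[:,0])<0:a=-a;r=-r[::-1]
    print("c",c.round(4),"a",a.round(3),"r",r.round(4),"heading",np.degrees(np.arctan2(a[1],a[0])).round(1),"dip",np.degrees(np.arcsin(-a[2])).round(1),st)
    R=Rtool(d["rot"]);Q=(P-d["pos"])@R
    print("tool frame mean",Q.mean(0).round(4),"min/max",np.percentile(Q,[1,99],axis=0).round(4).tolist(),"axis",(a@R).round(3))
E
python3 - <<'E'
from h import *
d=np.load("pics/w3.npz");hinfo(d,(240,138,275,222))
E
```

```text
c [0.6123 0.3246 0.0633] a [-0.168  0.843 -0.511] r [-0.0326  0.0298] heading 101.3 dip 30.7 [ 247  142   22   80 1575]
tool frame mean [0.0129 0.0037 0.0892] min/max [[-0.0197, -0.0038, 0.0876], [0.0427, 0.011, 0.0912]] axis [ 1.    -0.014  0.013]
```

```bash
python3 -m handwheel '[0.0026,-0.0097,-0.0214,0,0.15,0,0.2, 0.0026,-0.0097,-0.0214,0,0.15,0,0.2, 0.0026,-0.0098,-0.0214,0,0.15,0,0.2, 0.0026,-0.0098,-0.0215,0,0.15,0,0.2, 0.0026,-0.0097,-0.0215,0,0.15,0,0.2, 0,0,0,0,0,0,0.2, 0,0,0,0,0,0,0.2]' 80
python3 - <<'E'
from h import *
toolerr(101.2,(.611,.3127,.0575))
d=snap("w4");hinfo(d,(235,100,275,300),zmin=0.02)
E
```

```text
clock: 4.92
eef_pos: [0.6148, 0.309, 0.0396]
eef_rot: [3.14, 0.521, 1.76]
force: [-0.7, 0.3, -0.6]
grip_width: 0.602
pos [0.6148 0.309  0.0396] rotvec to go [-0.19  0.06  0.32] target TCP [0.6128 0.3034 0.041 ] delta [-0.0019 -0.0056  0.0014] pz [-0.097  0.49   0.866]
in pan axes [-0.0051  0.003  -0.0013] j [ 0.55  0.52  1.46 -0.49  1.39  0.5 ] F [-0.7  0.3 -0.6]
c [0.6106 0.3363 0.0555] a [-0.244  0.796 -0.554] r [-0.0293  0.0172] heading 107.1 dip 33.7 [ 235  196   40  104 3492]
tool frame mean [ 0.0161  0.0011 -0.0275] min/max [[-0.0131, -0.0073, -0.0297], [0.0327, 0.0086, -0.0173]] axis [ 0.993 -0.091  0.069]
```

View pics/w4.png

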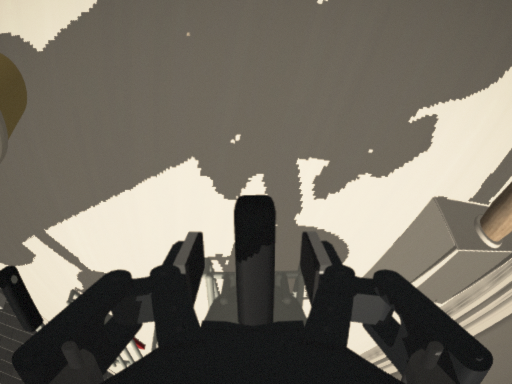

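The handle sits centred between the pads: its tip is at (254,197), and its top is 10 mm above the grasp point. Closing.

```bash
python3 -m handwheel '[0,0,0,0,0,0,-1, 0,0,0,0,0,0,-1, 0,0,0,0,0,0,-1, 0,0,0,0,0,0,-1, 0,0,0,0,0,0,-1, 0,0,0,0,0,0,-1, 0,0,0,0,0,0,-1]' 100
```

```text
clock: 5.85
eef_pos: [0.6149, 0.3092, 0.0399]
eef_rot: [3.139, 0.52, 1.76]
force: [1.9, 4.8, 5.5]
grip_width: 0.192
```

```bash
python3 -m handwheel '[-0.0012,0.0059,0.0104,0,0,0,-1, -0.0012,0.0059,0.0104,0,0,0,-1, -0.0012,0.0059,0.0104,0,0,0,-1, -0.0014,0.0069,0.0121,0,0,0,-1, -0.0014,0.0069,0.0121,0,0,0,-1, 0,0,0,0,0,0,-1]'
python3 - <<'E'
from h import *
d=snap("s5","scene");cv2.imwrite("pics/s5z.png",cv2.resize(d["pixels"][130:300,90:410],None,fx=2.5,fy=2.5,interpolation=cv2.INTER_CUBIC))
E
```

```text
clock: 6.6
eef_pos: [0.6086, 0.3415, 0.0966]
eef_rot: [3.137, 0.519, 1.759]
force: [-0.2, 0.2, -1.5]
grip_width: 0.193
```

View pics/s5z.png

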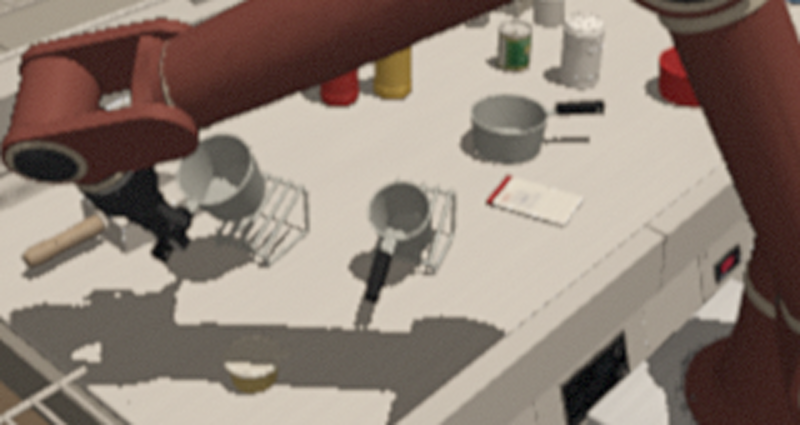

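The middle pan is clear of its stand and the small pan and tub are undisturbed. I'll raise and level it and carry it towards a hover beside the large pan.

```bash
python3 -m handwheel '[0,0,0.04,0,0,0,-1, 0,0,0.04,0,0,0,-1, -0.01,-0.03,0.016,7.36,1.46,0,-1, -0.01,-0.03,0.016,7.36,1.46,0,-1, -0.01,-0.03,0.016,7.36,1.46,0,-1, -0.01,-0.03,0.016,7.36,1.46,0,-1, -0.01,-0.0233,0,0,0,6.75,-1, -0.01,-0.0233,0,0,0,6.75,-1, -0.01,-0.0233,0,0,0,6.75,-1, -0.01,-0.0233,0,0,0,6.75,-1, -0.01,-0.0233,0,0,0,6.75,-1, -0.01,-0.0233,0,0,0,6.75,-1, -0.01,-0.0233,0,0,0,6.75,-1, -0.01,-0.0233,0,0,0,6.75,-1, -0.01,-0.0233,0,0,0,6.75,-1, -0.01,-0.0233,0,0,0,6.75,-1, -0.01,-0.0233,0,0,0,6.75,-1, -0.01,-0.0233,0,0,0,6.75,-1, 0,0,0,0,0,0,-1, 0,0,0,0,0,0,-1]'
python3 - <<'E'
from h import *
d=snap("w6")
d=snap("s6","scene");cv2.imwrite("pics/s6z.png",cv2.resize(d["pixels"][80:260,170:430],None,fx=3,fy=3,interpolation=cv2.INTER_CUBIC))
E
```

```text
clock: 9.15
eef_pos: [0.4475, -0.0593, 0.238]
eef_rot: [-3.14, -0.004, -3.11]
force: [0.8, -0.2, -2.5]
grip_width: 0.187
```

View pics/w6.png

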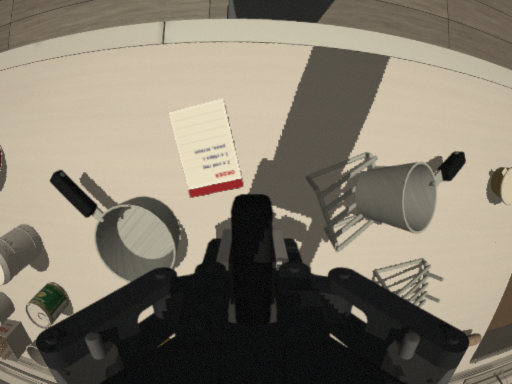

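View pics/s6z.png

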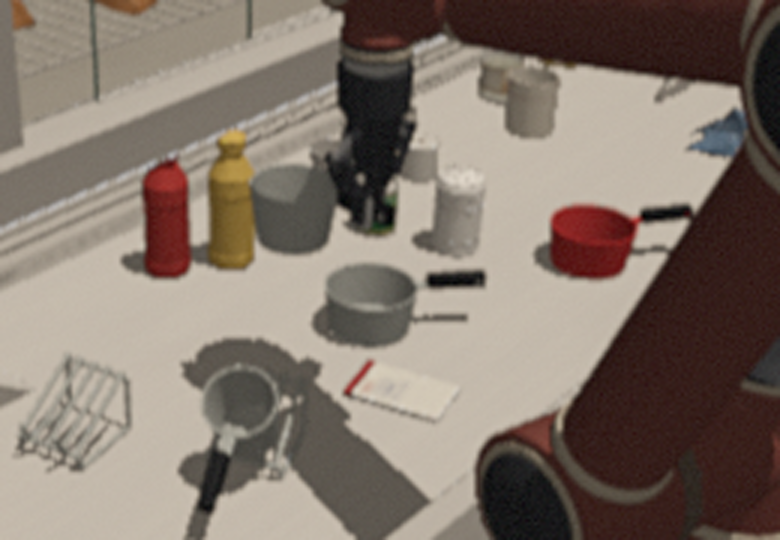

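In the wrist view the large pan's bowl is at (137,238) and its handle at (72,192); the scene view shows the held pan roughly level above and behind it. I'll measure both.

```bash
cat >> h.py <<'E'
def circ(P):
    A=np.c_[2*P[:,:2],np.ones(len(P))];b=(P[:,:2]**2).sum(1)
    s=np.linalg.lstsq(A,b,rcond=None)[0];return s[:2],np.sqrt(s[2]+s[:2]@s[:2])
def rim(P,z0,tol=.004):
    "circle through top points by z band, robust"
    Q=P[abs(P[:,2]-z0)<tol]
    for _ in range(4):
        c,r=circ(Q);e=np.hypot(*(Q[:,:2]-c).T)-r;k=abs(e)<max(.003,1.5*e.std())
        if k.all():break
        Q=Q[k]
    return c,r,len(Q),e.std()
E
python3 - <<'E'
from h import *
d=np.load("pics/w6.npz");W=wworld(d,d["pos"],d["rot"])
hinfo(d,(45,165,98,222))
c,a,r,V,st,P=handle(W,d,(45,165,98,222))
if a[0]>0:a=-a
B=W[185:290,85:190].reshape(-1,3);B=B[np.hypot(B[:,0]-.545,B[:,1]+.207)<.075]
for tol in(.002,.004):print("rim",rim(B,.060,tol))
# ray cast handle contour on z=.072
im=d["pixels"].astype(int)
s=np.load("pics/s6.npz");Ws=world(s)
Q=Ws[140:200,220:300].reshape(-1,3)
# held pan: points
x=(W[...,2]>0)
Bs=Ws[100:230,250:310].reshape(-1,3)
k=np.hypot(Bs[:,0]-.545,Bs[:,1]+.207)<.08
print("scene rim",rim(Bs[k],.060,.003))
np.save("pics/W6s.npy",Ws)
print(d["pos"],d["rot"])
# held pan cloud
H=Ws[130:170,250:285].reshape(-1,3);k=(np.hypot(H[:,0]-.54,H[:,1]+.06)<.08)&(H[:,2]>.1);H=H[k];print(len(H),H.min(0),H.max(0),np.percentile(H[:,2],[2,50,98]))
E
```

```text
c [ 0.4767 -0.2803  0.0695] a [-0.65  -0.76   0.023] r [-0.0304  0.0358] heading -130.6 dip -1.3 [ 51 171  46  46 787]
tool frame mean [-0.0229 -0.2215  0.1689] min/max [[-0.0462, -0.2492, 0.1654], [0.0028, -0.1977, 0.1777]] axis [ 0.674 -0.739 -0.019]
rim (array([ 0.54620605, -0.20858388]), np.float64(0.055996804459259655), 480, np.float64(0.0010882483390986038))
rim (array([ 0.54602777, -0.20838847]), np.float64(0.05588447889487248), 602, np.float64(0.0010849189218406663))
scene rim (array([ 0.54759929, -0.20934785]), np.float64(0.055519746646778514), 75, np.float64(0.001563209891680397))
[ 0.44751989 -0.05928677  0.2380132 ] [-3.13950849 -0.00432033 -3.10982801]
781 [ 0.47106734 -0.10427327  0.18845423] [ 0.59349265 -0.00387371  0.2671887 ] [0.19153942 0.23365007 0.25809753]
```

```bash
cat >> h.py <<'E'
def heldfit(s,c0,H0,rt,rb,h,im0=None):
    """fit outer cone of held pan (rim outer radius rt, base rb, height h) to scene/depth points: axis pos, tilt, base z"""
    from scipy.optimize import least_squares
    W=world(s).reshape(-1,3);g=s["pixels"].reshape(-1,3).astype(int)
    k=(np.hypot(W[:,0]-c0[0],W[:,1]-c0[1])<rt+.008)&(W[:,2]>H0-.01)&(W[:,2]<H0+h+.006)&(g.max(1)>50)
    P=W[k]
    cam=-s["extrinsics"][:3,:3].T@s["extrinsics"][:3,3]
    def f(p):
        R=Ro.from_rotvec([p[2],p[3],0]).as_matrix();Q=(P-[p[0],p[1],p[4]])@R
        rad=np.hypot(Q[:,0],Q[:,1]);rr=rb+(rt-rb)*Q[:,2]/h
        wall_o=rad-rr;wall_i=rad-(rr-.003)
        e=np.where(abs(wall_o)<abs(wall_i),wall_o,wall_i)
        return e
    r=least_squares(f,[*c0,0,0,H0],loss="soft_l1",f_scale=.002)
    e=f(r.x);print("n",len(P),"axis",r.x[:2].round(4),"tilt deg",np.degrees(r.x[2:4]).round(2),"base z",r.x[4].round(4),"rms",np.sqrt((e**2).mean()).round(4))
    return r.x,P
E
python3 - <<'E'
from h import *
s=np.load("pics/s6.npz")
x,P=heldfit(s,(.5415,-.056),.187,.049,.040,.068)
print(np.percentile(P,[1,99],axis=0))
x,P=heldfit(s,(.546,-.2087),.0,.058,.050,.060)
E
```

```text
n 763 axis [ 0.5443 -0.0546] tilt deg [-0.2  -0.77] base z 0.19 rms 0.0015
[[ 0.49536146 -0.10225848  0.19102939]
 [ 0.59106048 -0.00660557  0.25787974]]
n 921 axis [ 0.546  -0.2067] tilt deg [2.52 1.51] base z -0.0035 rms 0.0041
```

```bash
python3 -m handwheel '[0.0005,-0.0307,0,0,0,0.1,-1, 0.0005,-0.0307,0,0,0,0.1,-1, 0.0005,-0.0307,-0.01,0,0,0.1,-1, 0.0005,-0.0308,-0.01,0,0,0.1,-1, 0.0005,-0.0308,-0.01,0,0,0,-1, 0,0,-0.025,0,0,0,-1, 0,0,-0.025,0,0,0,-1, 0,0,0,0,0,0,-1, 0,0,0,0,0,0,-1]'
python3 - <<'E'
from h import *
d=snap("w7")
s=snap("s7","scene");cv2.imwrite("pics/s7z.png",cv2.resize(s["pixels"][80:260,170:430],None,fx=3,fy=3,interpolation=cv2.INTER_CUBIC))
print(s["pos"],s["rot"])
heldfit(s,(.5465,-.2085),.108,.049,.040,.068)
E
```

```text
clock: 10.38
eef_pos: [0.4511, -0.2131, 0.1595]
eef_rot: [-3.138, -0.002, -3.101]
force: [0.5, 0.0, -1.1]
grip_width: 0.191
[ 0.45133315 -0.21335772  0.16003864] [-3.13779598e+00 -1.20720715e-03 -3.10094192e+00]
n 648 axis [ 0.5487 -0.2089] tilt deg [-1.39 -1.52] base z 0.112 rms 0.0019
```

View pics/s7z.png

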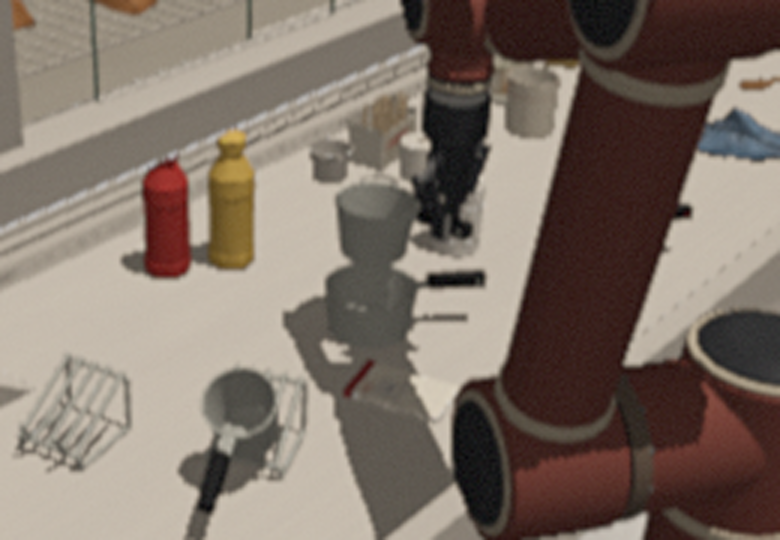

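View pics/w7.png

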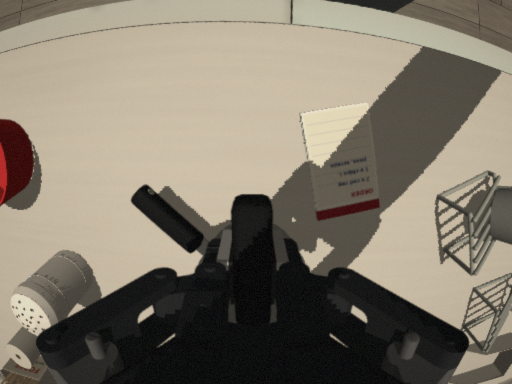

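The held pan is centred over the large pan, and the large pan's handle (140,190)–(200,245) is visible well to one side of the gripper. Lowering most of the way.

```bash
python3 -c "
from h import *
d=np.load('pics/w7.npz');hinfo(d,(125,178,210,255))"
python3 -m handwheel '[0,0,-0.018,0,0,0,-1, 0,0,-0.018,0,0,0,-1, 0,0,-0.018,0,0,0,-1, 0,0,-0.018,0,0,0,-1, 0,0,-0.014,0,0,0,-1, 0,0,-0.008,0,0,0,-1, 0,0,0,0,0,0,-1, 0,0,0,0,0,0,-1]'
python3 - <<'E'
from h import *
s=snap("s8","scene");cv2.imwrite("pics/s8z.png",cv2.resize(s["pixels"][80:260,170:430],None,fx=3,fy=3,interpolation=cv2.INTER_CUBIC))
from workcell import env
t=env.read_state();print(t["force"],t["moment"],t["eef_pos"])
E
```

```text
c [ 0.4746 -0.2842  0.0701] a [-0.656 -0.755  0.007] r [-0.0332  0.0342] heading -131.0 dip -0.4 [ 132  186   72   66 1795]
tool frame mean [-0.0208 -0.0717  0.0896] min/max [[-0.0463, -0.099, 0.0864], [0.0051, -0.0457, 0.0995]] axis [ 0.686 -0.727 -0.003]
clock: 11.48
eef_pos: [0.451, -0.2136, 0.0652]
eef_rot: [-3.138, -0.002, -3.101]
force: [-0.8, -0.4, -2.8]
grip_width: 0.187
[ 0.36002026  0.16085447 -1.81081197] [-0.04100922  0.16772474  0.01251232] [ 0.45101883 -0.21360568  0.06540098]
```

View pics/s8z.png

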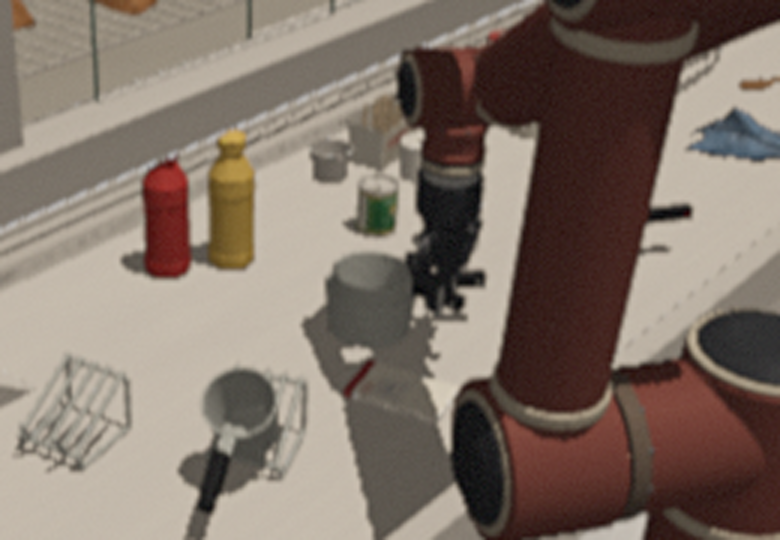

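The middle pan is down inside the large one, about 10 mm from the floor by the TCP height. Lowering in small steps and watching the force.

```bash
python3 -m handwheel '[0,0,-0.003,0,0,0,-1, 0,0,-0.003,0,0,0,-1, 0,0,-0.001,0,0,0,-1, 0,0,0,0,0,0,-1]';  python3 -m handwheel '[0,0,-0.0015,0,0,0,-1, 0,0,0,0,0,0,-1]'; python3 -m handwheel '[0,0,-0.0015,0,0,0,-1, 0,0,0,0,0,0,-1]'
```

```text
clock: 12.02
eef_pos: [0.4503, -0.2131, 0.0573]
eef_rot: [-3.139, -0.003, -3.102]
force: [-0.1, 0.5, -2.3]
grip_width: 0.193
clock: 12.28
eef_pos: [0.4505, -0.2133, 0.056]
eef_rot: [-3.139, -0.003, -3.102]
force: [-0.0, 0.2, -2.4]
grip_width: 0.192
clock: 12.52
eef_pos: [0.4505, -0.2135, 0.0558]
eef_rot: [-3.139, -0.004, -3.101]
force: [-4.6, 1.1, 6.3]
grip_width: 0.196
```

Contact at the expected height: the force changed by about 9 N and the underside is 4–5 mm up. Releasing gently.

```bash
python3 -m handwheel '[0,0,0,0,0,0,-0.45, 0,0,0,0,0,0,-0.3, 0,0,0,0,0,0,-0.1, 0,0,0,0,0,0,0.1, 0,0,0,0,0,0,0.1]'
python3 - <<'E'
from h import *
s=snap("s9","scene");cv2.imwrite("pics/s9z.png",cv2.resize(s["pixels"][80:260,170:430],None,fx=3,fy=3,interpolation=cv2.INTER_CUBIC))
snap("w9")
E
```

```text
clock: 13.15
eef_pos: [0.4504, -0.2132, 0.0545]
eef_rot: [-3.139, -0.003, -3.102]
force: [-0.2, -0.6, -0.1]
grip_width: 0.551
```

View pics/s9z.png

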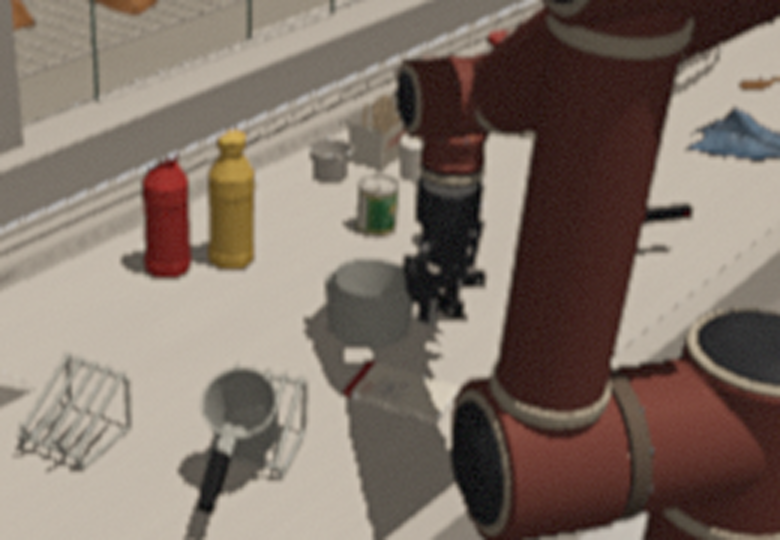

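View pics/w9.png

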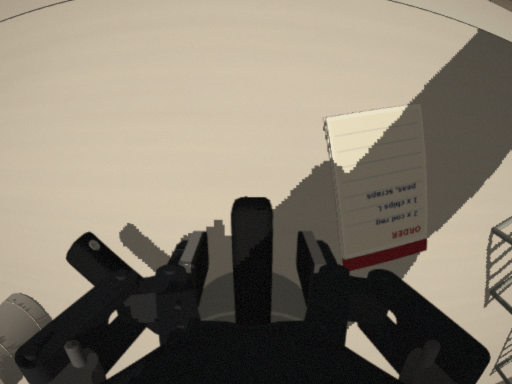

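The pan is released and its handle stands free between the pads. Rising and stepping aside to check the nesting.

```bash
python3 -m handwheel '[0,0,0.015,0,0,0,0.1, 0,0,0.03,0,0,0,0.1, 0,0,0.04,0,0,0,0.1, 0,0,0.04,0,0,0,0.2, 0,0.02,0.04,0,0,0,0.2, 0,0.04,0.03,0,0,0,0.2, 0,0.04,0,0,0,0,0.2, 0,0.04,0,0,0,0,0.2, 0,0.02,0,0,0,0,0.2, 0,0,0,0,0,0,0.2]'
python3 - <<'E'
from h import *
s=snap("s10","scene");cv2.imwrite("pics/s10z.png",cv2.resize(s["pixels"][80:260,170:430],None,fx=3,fy=3,interpolation=cv2.INTER_CUBIC))
d=snap("w10");print(d["pos"],d["rot"])
E
```

```text
clock: 14.5
eef_pos: [0.4505, -0.0523, 0.2507]
eef_rot: [-3.139, -0.001, -3.099]
force: [-0.2, -0.4, -0.7]
grip_width: 0.597
[ 0.45049488 -0.05304463  0.2504697 ] [-3.13831304e+00 -1.75852291e-03 -3.10020875e+00]
```

View pics/s10z.png

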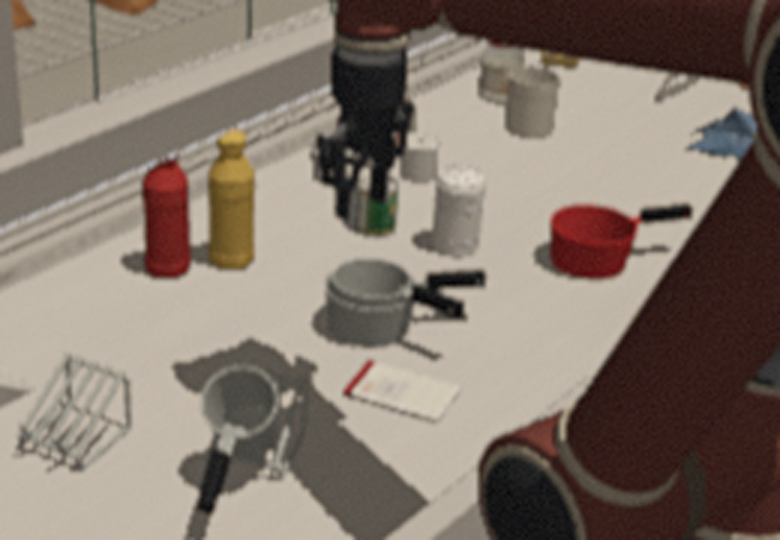

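View pics/w10.png

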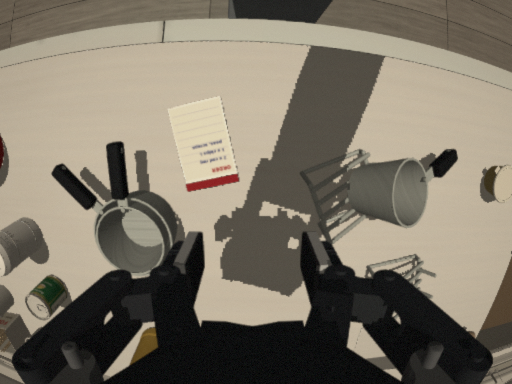

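The middle pan is nested and looks level, with its handle at (117,172) and the large pan's at (73,188) in the wrist view. Next I'll measure both headings and the middle rim.

Run:
```python
from h import *
d=np.load("pics/w10.npz");W=wworld(d,d["pos"],d["rot"])
print("large");hinfo(d,(50,160,97,212))
print("mid");hinfo(d,(104,138,132,202))
B=W[180:290,85:190].reshape(-1,3)
B=B[np.hypot(B[:,0]-.546,B[:,1]+.2087)<.058]
for z in (.072,.074):print(z,rim(B,z,.003))
A=W[180:290,85:190].reshape(-1,3);A=A[np.hypot(A[:,0]-.546,A[:,1]+.2087)>.052]
print("large rim",rim(A,.06,.003))
k=(B[:,2]<.02);print("floor",k.sum(),np.percentile(B[k][:,2],[10,50,90]))
# rim plane
c,r,_,_=rim(B,.072,.004);Q=B[(abs(np.hypot(*(B[:,:2]-c).T)-r)<.003)&(B[:,2]>.06)]
print(np.linalg.lstsq(np.c_[Q[:,:2]-c,np.ones(len(Q))],Q[:,2],rcond=None)[0])
```

```text
large
c [ 0.4757 -0.2813  0.0695] a [-0.658 -0.753  0.009] r [-0.0316  0.0341] heading -131.2 dip -0.5 [ 53 165  43  44 754]
tool frame mean [-0.0161 -0.2285  0.1817] min/max [[-0.0407, -0.2556, 0.178], [0.0081, -0.2047, 0.1911]] axis [ 0.689 -0.725 -0.006]
mid
c [ 0.4507 -0.2083  0.0823] a [-0.999 -0.053  0.007] r [-0.0309  0.0304] heading -177.0 dip -0.4 [107 142  22  57 870]
tool frame mean [ 0.0059 -0.1545  0.1687] min/max [[-0.025, -0.1629, 0.1655], [0.0363, -0.1489, 0.1769]] axis [ 1.    -0.011 -0.005]
0.072 (array([ 0.54544703, -0.20706245]), np.float64(0.04700870477088911), 533, np.float64(0.0010992632294951918))
0.074 (array([ 0.54564968, -0.20713154]), np.float64(0.04711293200084909), 343, np.float64(0.001019974203460352))
large rim (array([ 0.54628395, -0.20898126]), np.float64(0.056429828850355225), 334, np.float64(0.0012925328581017107))
floor 2048 [-0.00032814  0.00761589  0.01531942]
[-0.01990966  0.00774954  0.06805452]
```

```bash
python3 -m handwheel '[-0.005,0.03,0,0,0,-7.5,0.2, -0.005,0.03,0,0,0,-7.5,0.2, -0.005,0.03,0,0,0,-7.5,0.2, -0.005,0.03,0,0,0,-7.5,0.2, -0.005,0.03,0,0,0,-7.5,0.2, -0.005,0.03,0,0,0,-7.5,0.2, -0.005,0.03,0,0,0,-7.5,0.2, -0.005,0.03,0,0,0,-7.5,0.2, -0.004,0.03,0,0,0,-7.8,0.2, 0,0.006,-0.025,-6.83,-3.1,0,0.2, 0,0.006,-0.025,-6.83,-3.1,0,0.2, 0,0.006,-0.025,-6.83,-3.1,0,0.2, 0,0.006,-0.025,-6.83,-3.1,0,0.2, 0,0,0,0,0,0,0.2, 0,0,0,0,0,0,0.2]' 100;  python3 - <<'E'
from h import *
toolerr(114.5,(.427,.196,.062))
d=snap("w11")
E
```

```text
clock: 16.48
eef_pos: [0.4074, 0.2405, 0.1507]
eef_rot: [-3.14, 0.519, 1.997]
force: [0.3, -0.5, -0.0]
grip_width: 0.602
pos [0.4074 0.2405 0.1507] rotvec to go [-0.18 -0.19  0.15] target TCP [0.4309 0.1874 0.0455] delta [ 0.0236 -0.0532 -0.1051] pz [-0.207  0.455  0.866]
in pan axes [ 0.0022  0.0006 -0.1201] j [ 0.66 -0.13  1.99 -0.51  1.43  0.35] F [ 0.3 -0.5 -0. ]
```

View pics/w11.png

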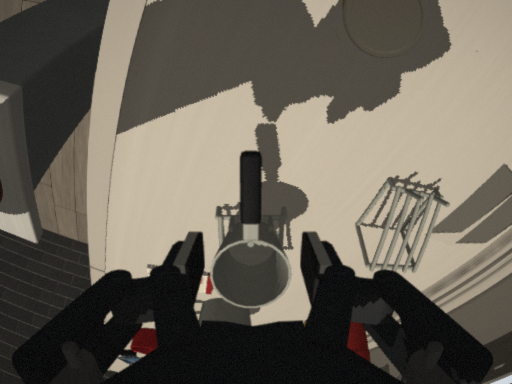

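The small pan's handle runs vertically at (251,155)–(251,225), centred between the fingers. Refining.

Run:
```python
from h import *
d=np.load("pics/w11.npz");hinfo(d,(236,146,268,222))
R=Rtool(d["rot"]);Q=np.array([.0,0,.118]);print((R).round(4).tolist())
```

```text
c [0.4215 0.2049 0.0678] a [-0.351  0.786 -0.508] r [-0.0292  0.0268] heading 114.0 dip 30.6 [ 241  152   21   70 1392]
tool frame mean [ 0.0079 -0.0016  0.0909] min/max [[-0.0213, -0.0088, 0.0892], [0.0347, 0.0054, 0.0935]] axis [1.    0.006 0.014]
[[-0.3587, 0.911, 0.2034], [0.7905, 0.4124, -0.4528], [-0.4964, -0.0017, -0.8681]]
```

```bash
python3 -m handwheel '[0.0041,-0.01,-0.0214,0,0,0,0.2, 0.0041,-0.01,-0.0214,0,0,0,0.2, 0.0041,-0.0101,-0.0214,0,0,0,0.2, 0.0042,-0.0101,-0.0215,0,0,0,0.2, 0.0042,-0.0101,-0.0215,0,0,0,0.2, 0,0,0,0,0,0,0.2, 0,0,0,0,0,0,0.2]'
python3 - <<'E'
from h import *
toolerr(114.3,(.427,.196,.062))
d=snap("w12")
W=wworld(d,d["pos"],d["rot"]);R=Rtool(d["rot"])
q=(W[205:300:10,252]-d["pos"])@R;print(q.round(4).tolist())
E
```

```text
clock: 17.4
eef_pos: [0.4285, 0.1908, 0.0443]
eef_rot: [3.141, 0.52, 1.995]
force: [0.1, 0.1, 0.7]
grip_width: 0.599
pos [0.4285 0.1908 0.0443] rotvec to go [-0.2  -0.06 -0.05] target TCP [0.4309 0.1873 0.0455] delta [ 0.0024 -0.0035  0.0013] pz [-0.206  0.456  0.866]
in pan axes [-0.0042 -0.0007 -0.001 ] j [ 0.55 -0.01  2.09 -0.56  1.2   0.37] F [0.1 0.1 0.7]
[[0.0296, -0.0004, -0.0186], [0.0278, -0.0004, -0.0263], [0.0241, -0.0004, -0.0284], [0.0197, -0.0004, -0.0288], [0.015, -0.0004, -0.0288], [0.0101, -0.0004, -0.0288], [0.0043, -0.0004, -0.0275], [-0.0002, -0.0004, -0.0289], [-0.0057, -0.0004, -0.0289], [-0.0115, -0.0004, -0.0288]]
```

View pics/w12.png

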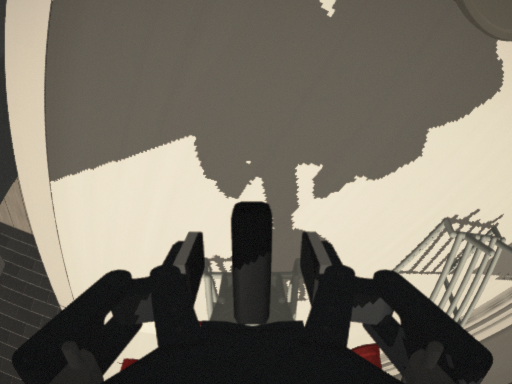

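The handle is centred, its top 10 mm above the grasp point and its tip 30 mm out, so the grasp is at mid-handle. Closing, then lifting along the pan's axis.

```bash
python3 -m handwheel '[0,0,0,0,0,0,-1, 0,0,0,0,0,0,-1, 0,0,0,0,0,0,-1, 0,0,0,0,0,0,-1, 0,0,0,0,0,0,-1, 0,0,0,0,0,0,-1, 0,0,0,0,0,0,-1]' 100;  python3 -m handwheel '[-0.0025,0.0055,0.0104,0,0,0,-1, -0.0025,0.0055,0.0104,0,0,0,-1, -0.0025,0.0055,0.0104,0,0,0,-1, -0.0029,0.0064,0.0121,0,0,0,-1, -0.0029,0.0064,0.0121,0,0,0,-1, 0,0,0,0,0,0,-1]'
python3 - <<'E'
from h import *
s=snap("s13","scene");cv2.imwrite("pics/s13z.png",cv2.resize(s["pixels"][130:300,90:410],None,fx=2.5,fy=2.5,interpolation=cv2.INTER_CUBIC))
E
```

```text
clock: 18.32
eef_pos: [0.4275, 0.1912, 0.0428]
eef_rot: [-3.14, 0.52, 1.998]
force: [-2.1, 4.2, 4.5]
grip_width: 0.191
clock: 19.08
eef_pos: [0.4145, 0.2209, 0.0993]
eef_rot: [3.141, 0.52, 1.998]
force: [-0.6, 0.2, -1.2]
grip_width: 0.193
```

View pics/s13z.png

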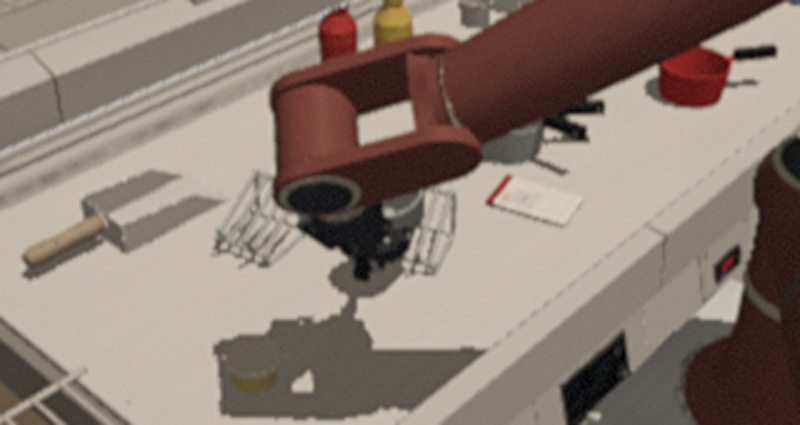

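```bash
python3 -m handwheel '[0,0,0.04,0,0,0,-1, 0,0,0.04,0,0,0,-1, 0,-0.02,0.02,6.83,3.1,0,-1, 0,-0.02,0.02,6.83,3.1,0,-1, 0,-0.02,0.02,6.83,3.1,0,-1, 0,-0.02,0.02,6.83,3.1,0,-1, 0.0072,-0.032,0,0,0,2.6,-1, 0.0072,-0.032,0,0,0,2.6,-1, 0.0072,-0.032,0,0,0,2.6,-1, 0.0072,-0.032,0,0,0,2.6,-1, 0.0072,-0.032,0,0,0,2.6,-1, 0.0072,-0.032,0,0,0,2.6,-1, 0.0072,-0.032,0,0,0,2.6,-1, 0.0072,-0.032,0,0,0,2.6,-1, 0.0072,-0.032,0,0,0,2.6,-1, 0,0,0,0,0,0,-1, 0,0,0,0,0,0,-1, 0,0,0,0,0,0,-1]'
python3 - <<'E'
from h import *
s=snap("s14","scene");cv2.imwrite("pics/s14z.png",cv2.resize(s["pixels"][80:260,170:430],None,fx=3,fy=3,interpolation=cv2.INTER_CUBIC))
d=snap("w14");p=d["pos"];R=Rtool(d["rot"]);print(p,d["rot"],"nominal axis",p-.089*R[:,0], "yaw",np.degrees(d["rot"][2]),"tiltcheck",R[:,2])
heldfit(s,(p-.089*R[:,0])[:2],p[2]-.059,.040,.031,.076)
E
```

```text
clock: 21.38
eef_pos: [0.4783, -0.1474, 0.2574]
eef_rot: [-3.139, -0.004, 2.408]
force: [-0.6, 1.2, -1.5]
grip_width: 0.195
[ 0.47838696 -0.1474087   0.2575533 ] [-3.13910231 -0.00342588  2.40769678] nominal axis [ 0.54447536 -0.20701767  0.2572484 ] yaw 137.95086369063463 tiltcheck [-4.21189190e-03  4.45277206e-04 -9.99991031e-01]
n 294 axis [ 0.5452 -0.208 ] tilt deg [0.3  1.76] base z 0.2046 rms 0.0016
```

View pics/s14z.png

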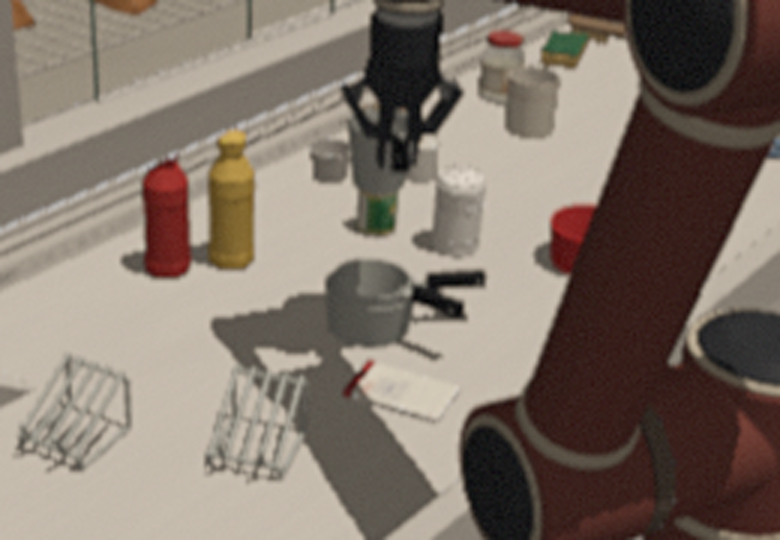

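View pics/w14.png

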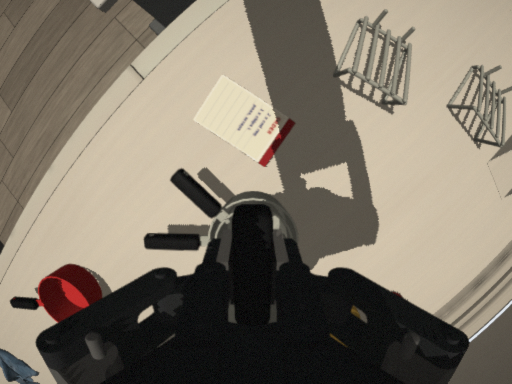

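The held pan is centred over the middle pan within about 1 mm, with both lower handles clear of the gripper at (195,190) and (172,241). Lowering.

```bash
python3 -m handwheel '[0.0008,0,-0.025,0,0,0,-1, 0,0,-0.025,0,0,0,-1, 0,0,-0.025,0,0,0,-1, 0,0,-0.025,0,0,0,-1, 0,0,-0.02,0,0,0,-1, 0,0,-0.02,0,0,0,-1, 0,0,-0.02,0,0,0,-1, 0,0,-0.012,0,0,0,-1, 0,0,-0.008,0,0,0,-1, 0,0,0,0,0,0,-1, 0,0,0,0,0,0,-1]'
python3 - <<'E'
from h import *
s=snap("s15","scene");cv2.imwrite("pics/s15z.png",cv2.resize(s["pixels"][80:260,170:430],None,fx=3,fy=3,interpolation=cv2.INTER_CUBIC))
E
```

```text
clock: 22.85
eef_pos: [0.48, -0.1484, 0.0785]
eef_rot: [-3.14, -0.002, 2.407]
force: [0.7, -0.1, -1.6]
grip_width: 0.191
```

View pics/s15z.png

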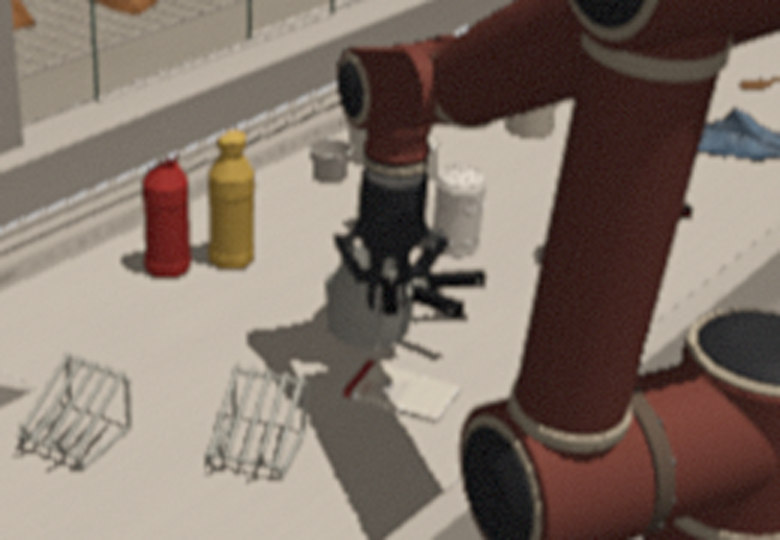

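```bash
python3 -m handwheel '[0,0,-0.003,0,0,0,-1, 0,0,-0.003,0,0,0,-1, 0,0,-0.002,0,0,0,-1, 0,0,0,0,0,0,-1]';  python3 -m handwheel '[0,0,-0.0015,0,0,0,-1, 0,0,0,0,0,0,-1]'; python3 -m handwheel '[0,0,-0.0015,0,0,0,-1, 0,0,0,0,0,0,-1]'
```

```text
clock: 23.4
eef_pos: [0.4792, -0.1481, 0.0694]
eef_rot: [-3.139, -0.004, 2.407]
force: [-0.5, -0.3, -2.8]
grip_width: 0.191
clock: 23.65
eef_pos: [0.4793, -0.1481, 0.0681]
eef_rot: [-3.139, -0.003, 2.407]
force: [0.2, -0.0, -1.4]
grip_width: 0.192
clock: 23.9
eef_pos: [0.4796, -0.1483, 0.0672]
eef_rot: [-3.139, -0.003, 2.407]
force: [-2.2, 1.1, 2.3]
grip_width: 0.197
```

Contact at underside height ≈ 8 mm, as expected. Releasing and rising.

```bash
python3 -m handwheel '[0,0,-0.0005,0,0,0,-1, 0,0,0,0,0,0,-0.45, 0,0,0,0,0,0,-0.3, 0,0,0,0,0,0,-0.1, 0,0,0,0,0,0,0.1, 0,0,0,0,0,0,0.1]'; python3 -m handwheel '[0,0,0.015,0,0,0,0.1, 0,0,0.03,0,0,0,0.1, 0,0,0.04,0,0,0,0.1, 0,0,0.04,0,0,0,0.2, -0.0,0.02,0.04,0,0,0,0.2, -0.02,0.04,0.02,0,0,0,0.2, -0.02,0.04,0,0,0,0,0.2, 0,0.04,0,0,0,0,0.2, 0,0.02,0,0,0,0,0.2, 0,0,0,0,0,0,0.2]'
python3 - <<'E'
from h import *
s=snap("s16","scene");cv2.imwrite("pics/s16z.png",cv2.resize(s["pixels"][80:260,170:430],None,fx=3,fy=3,interpolation=cv2.INTER_CUBIC))
d=snap("w16");print(d["pos"],d["rot"])
E
```

```text
clock: 24.65
eef_pos: [0.4794, -0.1482, 0.0662]
eef_rot: [-3.139, -0.003, 2.407]
force: [-0.3, 0.1, -0.2]
grip_width: 0.548
clock: 25.9
eef_pos: [0.4394, 0.0127, 0.2524]
eef_rot: [-3.14, -0.002, 2.409]
force: [0.7, 0.7, -0.6]
grip_width: 0.602
[0.43949177 0.01195147 0.25217356] [-3.13965269e+00 -1.58855074e-03  2.40810077e+00]
```

View pics/s16z.png

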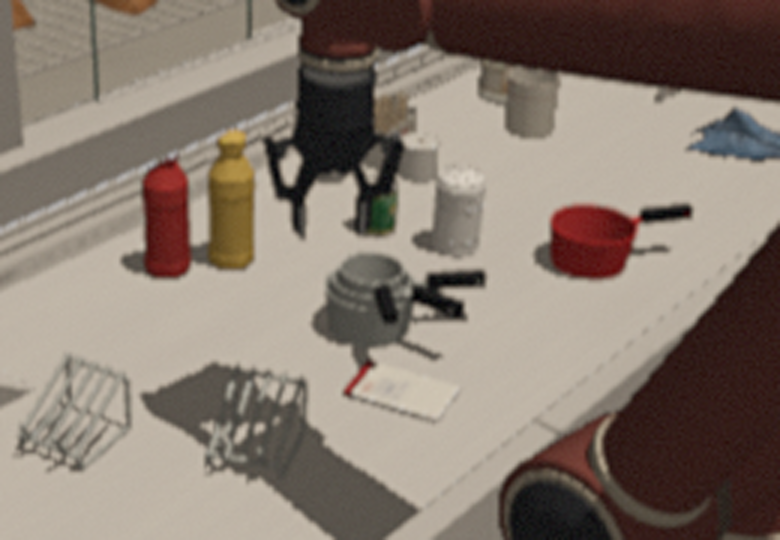

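View pics/w16.png

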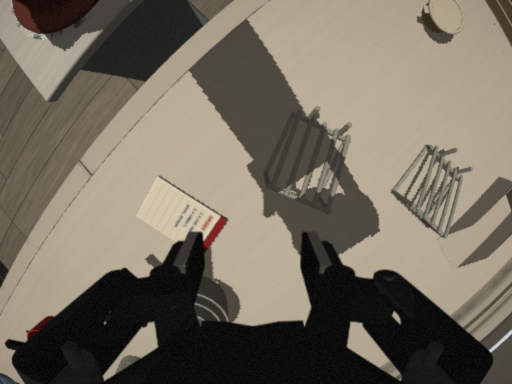

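All three pans are nested, with the handles fanned at (385,303), (438,303) and (455,278) in the zoomed scene view. The stack is hidden in the wrist view, so I'll turn the tool for a better one.

```bash
python3 -m handwheel '[0.002,-0.008,0,0,0,9,0.2, 0.002,-0.008,0,0,0,9,0.2, 0.002,-0.008,0,0,0,9,0.2, 0.002,-0.008,0,0,0,9,0.2, 0.002,-0.008,0,0,0,9,0.2, 0,0,0,0,0,0,0.2, 0,0,0,0,0,0,0.2]'
python3 - <<'E'
from h import *
s=snap("s17","scene")
d=snap("w17");print(d["pos"],d["rot"])
W=world(s)
for n,u,v in(("tub",190,275),("dredger",323,150),("bottle",247,150)):print(n,W[v,u].round(3),world(np.load("pics/scene0.npz"))[v,u].round(3))
E
```

```text
clock: 26.88
eef_pos: [0.4493, -0.0286, 0.2513]
eef_rot: [-3.139, -0.003, -3.094]
force: [0.7, -0.5, 0.3]
grip_width: 0.603
[ 0.4493376  -0.02838916  0.25127115] [-3.13923764e+00 -3.06634460e-03 -3.09331845e+00]
tub [0.442 0.379 0.039] [0.444 0.378 0.037]
dredger [ 0.564 -0.419  0.078] [ 0.57  -0.427  0.073]
bottle [ 0.765 -0.195  0.091] [ 0.764 -0.194  0.092]
```

View pics/w17.png

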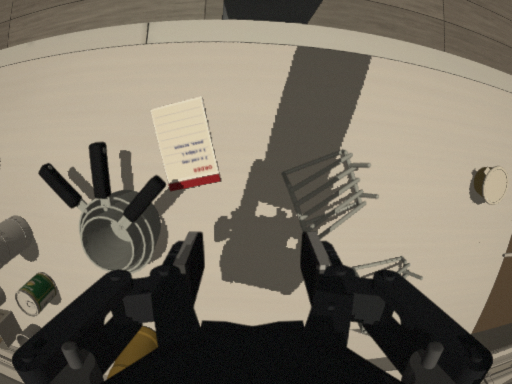

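View pics/s17.png

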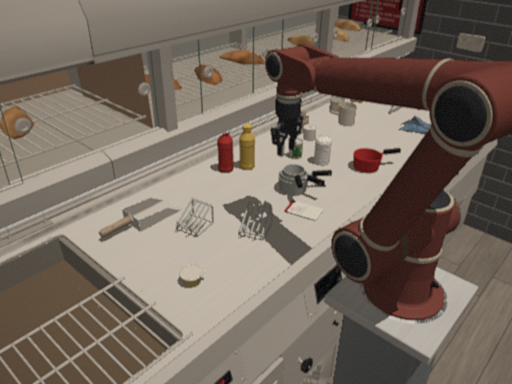

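The wrist view shows the three handles fanned at (60,186), (99,170) and (146,198), with the bowls concentric around (118,235). The scene view shows the bottle, tub and dredger in place. Measuring the headings and levels.

Run:
```python
from h import *
d=np.load("pics/w17.npz");W=wworld(d,d["pos"],d["rot"])
for n,b in dict(large=(35,160,79,208),mid=(88,138,110,198),small=(125,172,166,222)).items():
    c,a,r,V,st,P=handle(W,d,b)
    if a@(c-[.546,-.2087,c[2]])<0:a=-a
    print(n,c.round(4),"heading",np.degrees(np.arctan2(a[1],a[0])).round(1),"slope deg",np.degrees(np.arcsin(a[2])).round(1),"n",len(P))
B=W[175:285,65:175].reshape(-1,3);rr=np.hypot(B[:,0]-.546,B[:,1]+.2082)
for n,z,lo,hi in(("large",.060,.053,.062),("mid",.072,.043,.052),("small",.084,.033,.043)):
    k=(rr>lo)&(rr<hi);c,r,m,e=rim(B[k],z,.005)
    Q=B[k];Q=Q[(abs(Q[:,2]-z)<.006)];print(n,c.round(4),r.round(4),m,"median z",np.median(Q[:,2]).round(4))
a=np.load("pics/scene0.npz")["pixels"].astype(int);b=np.load("pics/s17.npz")["pixels"].astype(int)
df=abs(a-b).max(2)
for n,(x0,y0,x1,y1) in dict(tub=(175,258,208,292),dredger=(310,134,334,168),bottle=(236,122,258,172)).items():
    print(n,"changed px",(df[y0:y1,x0:x1]>40).sum(),"of",(y1-y0)*(x1-x0))
```

```text
large [ 0.4759 -0.2811  0.0694] heading -131.3 slope deg 0.6 n 522
mid [ 0.4519 -0.2081  0.082 ] heading -176.5 slope deg 0.3 n 656
small [ 0.4788 -0.1471  0.0954] heading 138.7 slope deg -1.3 n 573
large [ 0.5462 -0.2082] 0.0559 377 median z 0.0593
mid [ 0.5451 -0.2066] 0.0468 354 median z 0.0713
small [ 0.5465 -0.2087] 0.0379 525 median z 0.083
tub changed px 0 of 1122
dredger changed px 0 of 816
bottle changed px 0 of 1100
```

```bash
python3 -c "
from workcell import env
print(env.close_job())"
```

```text
the job is handed in; nothing more can be done
None
```

I nested the middle pan in the large one, then the small pan in the middle one, and handed the job in at about 27 s. Each pan was gripped by its handle, lifted off its stand along its own axis and levelled. I lowered each until I felt light contact (9 N at most), then released it.

Last checks, from the wrist and scene cameras:
- **Handle fan:** the headings are -131.3° (large), -176.5° (middle) and 138.7° (small), so the clockwise turns are 45.2° and 44.8°.
- **Seating:** the rims stand at about 59, 71 and 83 mm, against 60, 72 and 84 mm expected for full nesting. The handles are level within about 1.3°.
- **Large pan:** its axis moved less than 1 mm from where I first measured it.
- **Bystanders:** the bottle, tub and dredger show no changed pixels between the first and last scene pictures.
- **Robot:** the gripper is open and about 0.2 m clear of the stack.

Two readings disagreed with the rest. The large pan's heading came out between about -131° and -134° depending on how I measured it. A rough plane fit of the middle pan's rim gave a 1° slope, which its handle (under 0.5°) did not confirm. The top camera was blocked and not used.

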